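# Tighten the loose retaining ring of a projector lens with a pin spanner

## Task

The front glass of the projector lens in the bench clamp rattles because its retaining ring has worked loose. Take the two-pin spanner from its wooden block, seat both pins fully in the ring's two holes before turning it, and without touching the glass turn the ring gently clockwise (seen from above) until it is snug, just beginning to squeeze the glass's rubber gasket and not forced. Then stand the spanner back in the recess of its block as it was, leaving the other things where they lie.

Things in the scene. Friction and masses are not known exactly. Their poses are not given: they have to be found in the camera images.
- lens: black projector lens, up to 100 mm in diameter, standing glass up in a grey bench clamp (base plate 128 mm along x, 112 mm along y; dark steel collar 116 mm across, to 41 mm height; lug and thumb screw on the +x side). Fixed, does not give. Origin: centre of the clamp's underside, on the lens axis; z up. Carries ring and glass.
- ring_face (a point): point on the lens axis level with the ring's flat top face, 100 mm above the desk; axes as lens. Plain bright metal ring: 78 mm outside, 54 mm inside, 7 mm thick, two round through holes of 6.6 mm opposite one another, 33 mm from the axis. The face stands 1.2 mm proud of the steel cell and 1.5 mm proud of the black rim round it.
- retaining_ring (a joint): turn of the ring, rad, growing clockwise seen from above; starts -1.1 to -0.6. 0 = meets the gasket, which then pushes back about 50 N m per rad; snug = past 0.005 (0.5 N m in all). Greased thread: 0.25 N m plus 0.4 per rad/s; lightly sliding pins do not drag it. At value q the hole line stands (-q) anticlockwise of the lens's x axis, give or take up to 0.3 that differs per lens and is not measured: look or feel.
- front_glass: front glass inside the ring, 54 mm across, domed, crown 2.6 mm below the ring face, edge 6 mm below it. Must not be touched. Origin: centre of its underside, 8.2 mm below the ring face.
- spanner: two-pin spanner, about 160 g: steel bar 76 x 16 x 8 mm (x, y, z), black flat-sided upright handle on its middle, 26 mm (x) by 18 mm (y, grip across this), up to 60 mm above the bar's underside; two pins, 4.2 mm thick, 6 mm long, tips tapered to 2 mm, point down at x = -33 and +33 mm. Origin: centre of the bar's underside; z up. Both ways round alike. Seated, the bar lies on the ring face.
- pin_a_tip (a point): end of the pin at x = +33 mm of the spanner, 6 mm below the bar's underside; axes as the spanner's.
- pin_b_tip (a point): end of the pin at x = -33 mm of the spanner, 6 mm below the bar's underside; axes as the spanner's.
- tool_block: fixed light-wood block 116 x 50 x 28.5 mm (x, y, z) with a recess 83 mm long (x), 21 mm wide (y), 6.5 mm deep, and two deeper pockets for the pins; the spanner stands in it, bar along the block's x, the bar's underside 22 mm above the desk. Origin: centre of the block's underside.
- blower_bulb: rubber dust blower (68 mm across, 115 mm tall) standing on the desk beyond the lens; bystander. Origin: centre of its underside.
- tag_bundle: flat bundle of price tags (53 x 81 x 12 mm) lying on the desk between lens and block; bystander. Origin: centre of its underside.
- screwdriver: cross-head screwdriver (175 mm long, 26 mm thick) lying on the desk to the right of the lens; bystander. Origin: centre of its underside.
- lens_cap: black round lens cap (98 mm across, 12 mm high) lying on the desk beyond and to the right of the lens; bystander. Origin: centre of its underside.
Mind the look-alikes: they are no part of the job. Several things have the shape of the tool_block; the one meant has the colours described above. There is more than one size of the spanner; the one meant has the size given above.

How it is judged:
On the way, in this order (a step that is already met when the one before it is completed fails the run):
1. the spanner is lifted clear of its block (z of spanner in the frame of tool_block above 0.05 m), for 0.1 s.
2. both pins are in the ring's holes to at least 4 mm depth while the ring is still loose (more than 0.4 rad from home) (z of each of pin_a_tip, pin_b_tip in the frame of ring_face below -0.004 m and horizontal distance between spanner and ring_face below 0.004 m and value of joint retaining_ring below -0.4 rad), for 0.2 s.
3. the ring is snug: turned at least 0.005 rad into the gasket, with both pins still in its holes (z of each of pin_a_tip, pin_b_tip in the frame of ring_face below -0.0025 m and horizontal distance between spanner and ring_face below 0.004 m and value of joint retaining_ring above 0.005 rad), for 0.1 s.
At the end, for the whole second after the job is handed in: The ring is still home (turned back no more than 0.02 rad from the gasket) and the spanner stands upright, released and at rest, in the recess of its block: within 7 mm lengthways and 5 mm sideways of the middle, aligned within 0.12 rad, its bar no more than 3 mm above its seat (value of joint retaining_ring above -0.02 rad and x of spanner in the frame of tool_block between -0.007 and 0.007 m and y of spanner in the frame of tool_block between -0.005 and 0.005 m and z of spanner in the frame of tool_block below 0.025 m and angle between spanner's own z axis and vertical below 0.12 rad and angle between the x axis of spanner and the x axis of tool_block, either way round below 0.12 rad and linear speed of spanner below 0.02 m/s); the robot touches nothing.
It fails at once if the spanner is pressed on the lens or turned against the ring with more than 40 N (contact force between spanner and lens above 40 N).
It fails at once if the spanner or the gripper touches the glass (contact force between any of spanner, the fingers, the arm and front_glass above 0.5 N).
It fails at once if before it is home, the ring is turned (faster than 0.5 rad/s either way) while the pins are not both at least 1.5 mm deep in its holes (value of joint retaining_ring below -0.03 rad and (velocity of joint retaining_ring above 0.5 rad/s or velocity of joint retaining_ring below -0.5 rad/s) and not (z of each of pin_a_tip, pin_b_tip in the frame of ring_face below -0.0015 m and horizontal distance between spanner and ring_face below 0.004 m)).
It fails at once if a bystander is moved by more than 20 mm (distance of any of blower_bulb, tag_bundle, screwdriver, lens_cap from where it was at the start of the episode above 0.02 m).
It also fails if it takes over 70 s, if anything falls off the work surface, if the arm or the gripper's body presses on something with over 40 N, if the wrist force passes 120 N, or if a joint passes its speed limit or range.

## Robot

A 6-joint arm with a two-finger parallel gripper is mounted at the origin on a cart in front of the work surface, level with it; the furniture and walls round the work are solid. World frame = base frame: x ahead of the robot, y to its left, z up, the work surface at z = 0. Lengths are in m, angles in rad, forces in N, time in s.
With the tool pointing down it reaches from about 0.35 to 0.85 m from the base axis. Payload 8.1 kg.
Tool frame: the origin (TCP) lies at the centre of the arm's flange, where the gripper is bolted on; the fingertips stand 186 mm ahead of it and the grasp point (between the pads) lies 167 mm ahead of it; z points along the fingers, y is the line along which they close (so a half turn about z gives the same grasp; the last joint's range is limited). The gripper opens to 93 mm and grips with 3 to 60 N. Pads are 15 mm wide; open, the fingers measure 128 mm over their backs; the gripper's body (75 mm by 188 mm) begins 65 mm behind the grasp point.
Start: joints at [1.18, 0.13, 1.488, -0, 1.523, -0.085], TCP at [0.181, 0.572, 0.405] pointing down, gripper open.
Joint ranges: [-2.96, 2.96], [-0.89, 2.26], [0.02, 2.5], [-1.34, 4.48], [0, 2.73], [-2.66, 2.66]. Speed limits (rad/s): [2.39, 2.39, 2.79, 3.14, 3.14, 3.14].

## Interface

Orientations are given as a unit quaternion [w, x, y, z].
In Python, from cell import env gives the robot as it stands.
- The arm moves only by the tool servo_tool, never from a script. Its argument "plan" is a list of rows, each a list of 4 numbers: the shift along the tool's x, y, z in mm, then the turn about the tool's z in degrees. In form: [[x, y, z, twist], ...]. A call has 1 to 5 rows; each row is the pose to reach, as a shift and turn from the pose commanded when the call began, along the tool's axes at that moment; what a row does not reach only later rows make up. A row lasts 1/12 s, in which the tool goes at most 41.7 mm and 7.16 degrees, less where a joint would pass 70% of its speed; a pose out of reach is approached as far as the arm can. A call with a gripper value outside its range is refused whole. "fingers" is the finger opening in mm, from 0 to 93, set as the call begins (left out, the last holds). The fingers move at their own pace and stop on an object; "squeeze" is the grip in N (left out, the last holds). Time passes only in rows, so rows that repeat a pose let the fingers close. It gives the time, the measured TCP pose, the force, the opening and the grip force at its end, in the units of the state.
- env.state(): the state, without advancing time (a new reading comes with each control period).
- env.camera(name): name is "side" or "top" or "wrist"; returns the picture (400x640x3 uint8, red, green, blue); there is no depth.
- env.get_calibration(name): a dict with "intrinsics" (3x3 intrinsics, pixels), "view" (4x4, takes a point from world to camera coordinates). Camera axes: x right, y up, looking along -z (the intrinsics and any distortion apply to the point x, -y, -z); pixel columns grow to the right and rows downward; lengths in m; the calibration is good to about 2 mm. The wrist camera is an equidistant fisheye: a pixel r from the principal point sees the ray r / f radians off the axis. A picture is of the moment at which its call begins: read the wrist's pose just before it. get_calibration takes no time and is no camera call; for the wrist camera it gives the pose at the moment of the call.
- env.job_done(): hands the job in; it is judged then, once.
The state is a dict: "t": time; "joints": joint angles; "joint_vel": joint speeds; "effort": joint torques, N m; "ee_pos": TCP position; "orientation": TCP orientation; "wrist_force": force on the tool from outside, world axes, zero at the start; "wrist_torque": the same for the moment, N m; "finger_gap": opening from 0.0 (shut) to 1.0 (fully open); "gripper_force": force on a finger pad.
Only numpy, scipy, OpenCV 4.12 (cv2) and the standard library are available. Lean on these libraries where they do the work, as an engineer would, in place of code of your own. Each camera call takes 0.05 s, during which the arm holds its last target. There are 200 camera calls.

## Working session

There is one attempt and no reset: what is moved stays moved. The work goes in short steps, Python scripts to look and compute and a tool call to move; the robot and the scene stay as the last step left them, time stands still between calls to the robot, and variables do not carry over. Pictures are saved under pics/ and viewed, at most 10 in all, crops included, and the job is handed in when it is done.

Besides the shell and the picture viewer there is one more tool, called after "Call:" as name([rows], argument=value, ...), one row to a line, values as JSON. servo_tool: Moves the arm, as the interface text tells. Its arguments: {"type":"object","properties":{"plan":{"type":"array","items":{"type":"array","items":{"type":"number"}}},"fingers":{"type":"number"},"squeeze":{"type":"number"}},"required":["plan"]}

```bash
mkdir -p pics; ls
python3 - <<'E'
from cell import env
import cv2,numpy as np
s=env.state();print({k:np.round(v,3) for k,v in s.items()})
ims=[]
for n in ["side","top","wrist"]:
    im=env.camera(n);cv2.imwrite(f"pics/{n}0.png",im[:,:,::-1]);c=env.get_calibration(n)
    print(n,np.round(c["intrinsics"],1).tolist(),np.round(c["view"],3).tolist(),[k for k in c])
    ims.append(im)
E
```

```text
pics
{'t': np.float64(0.0), 'joints': array([ 1.18 ,  0.131,  1.489, -0.   ,  1.523, -0.085]), 'joint_vel': array([-0.002,  0.001, -0.001, -0.   ,  0.   , -0.001]), 'effort': array([-2.0000e-03, -5.5982e+01, -4.9175e+01,  7.6000e-02,  3.5000e-02,
       -0.0000e+00]), 'ee_pos': array([0.181, 0.572, 0.404]), 'orientation': array([-0.   ,  0.152,  0.988, -0.001]), 'wrist_force': array([0.223, 0.682, 0.386]), 'wrist_torque': array([-0.001, -0.033, -0.019]), 'gripper_force': np.float64(0.0), 'finger_gap': np.float64(0.999)}
side [[488.0, 0.0, 326.5], [0.0, 488.0, 198.6], [0.0, 0.0, 1.0]] [[0.9, -0.435, -0.002, -0.543], [0.266, 0.546, 0.794, -0.17], [-0.344, -0.716, 0.608, -1.148], [0.0, 0.0, 0.0, 1.0]] ['intrinsics', 'view']
top [[468.5, 0.0, 324.9], [0.0, 468.5, 202.3], [0.0, 0.0, 1.0]] [[-0.002, -1.0, 0.0, -0.089], [0.984, -0.002, 0.178, -0.58], [-0.178, 0.001, 0.984, -1.181], [0.0, 0.0, 0.0, 1.0]] ['intrinsics', 'view']
wrist [[309.7, 0.0, 317.1], [0.0, 309.7, 194.7], [0.0, 0.0, 1.0]] [[0.302, 0.953, -0.001, -0.598], [-0.92, 0.291, -0.263, 0.031], [-0.25, 0.08, 0.965, -0.391], [0.0, 0.0, 0.0, 1.0]] ['intrinsics', 'view']
```

View pics/top0.png

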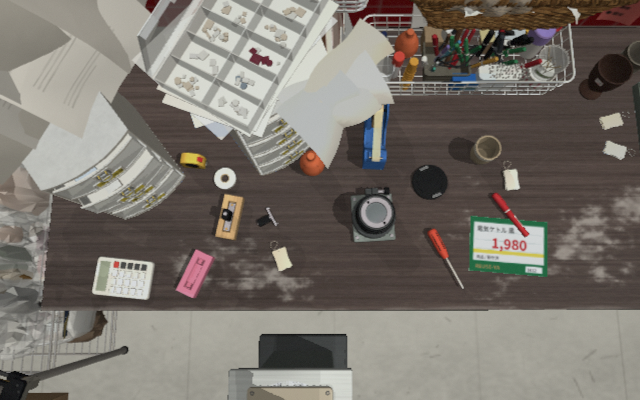

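View pics/side0.png

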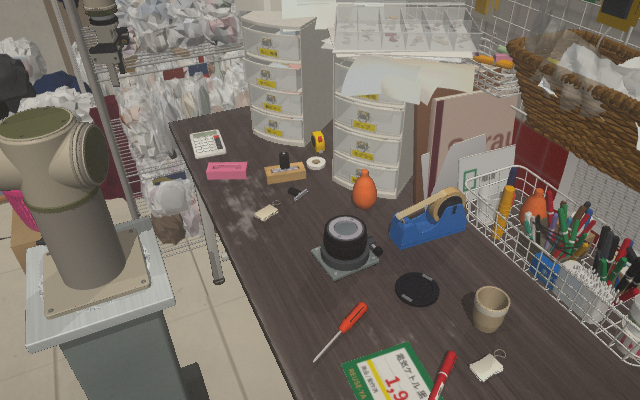

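The top view shows the light-wood block with an upright spanner at (229,217). There are two look-alikes: a pink empty block at (195,273) and a smaller spanner lying at (267,215). The wooden block with the spanner in it fits the description. The lens is at (374,214), and I'll confirm both in a crop.

```bash
cat > h.py <<'E'
from cell import env
import cv2,numpy as np
def ray(n,uv,c=None):
    c=c or env.get_calibration(n);K=c["intrinsics"];V=np.array(c["view"])
    uv=np.atleast_2d(np.float64(uv));p=(uv-[K[0][2],K[1][2]])/K[0][0]
    if n=="wrist":
        r=np.linalg.norm(p,axis=1,keepdims=True)+1e-12;d=np.c_[p/r*np.sin(r),np.cos(r)]
    else: d=np.c_[p,np.ones(len(p))]
    d=d*[1,-1,-1]
    return -V[:3,:3].T@V[:3,3], d@V[:3,:3]
def plane(n,uv,z,c=None):
    o,d=ray(n,uv,c);return o+d*((z-o[2])/d[:,2])[:,None]
def proj(n,P,c=None):
    c=c or env.get_calibration(n);K=c["intrinsics"];V=np.array(c["view"])
    q=(np.atleast_2d(P)@V[:3,:3].T+V[:3,3])*[1,-1,-1]
    if n=="wrist":
        rr=np.linalg.norm(q[:,:2],axis=1);th=np.arctan2(rr,q[:,2]);p=q[:,:2]/(rr[:,None]+1e-12)*th[:,None]
    else:p=q[:,:2]/q[:,2:]
    return p*K[0][0]+[K[0][2],K[1][2]]
E
python3 - <<'E'
from h import *
im=cv2.imread("pics/top0.png")
a=cv2.resize(im[180:300,170:290],(400,400),interpolation=cv2.INTER_CUBIC)
b=cv2.resize(im[180:250,340:410],(400,400),interpolation=cv2.INTER_CUBIC)
cv2.imwrite("pics/crop0.png",np.hstack([a,b]))
h=cv2.cvtColor(im,cv2.COLOR_BGR2HSV)
print(h[205,237],h[232,225],h[270,190], h[200,230])
print("block top ctr",plane("top",[229,217],.0285),"lens",plane("top",[374.5,213.5],.1))
E
```

```text
[ 17 109 202] [ 17 109 188] [172 103 207] [ 17 111 198]
block top ctr [[0.54437889 0.16600718 0.0285    ]] lens [[ 0.54173515 -0.21472881  0.1       ]]
```

View pics/crop0.png

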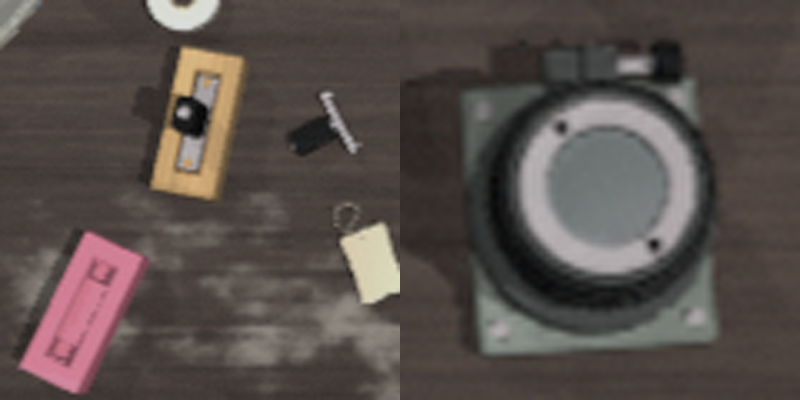

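The crop confirms it: the wood block holds the standing spanner with a bar about 76 mm long, with the pink block and small spanner lying apart from it. The ring's holes are at about (368.2,202.2) and (384.5,222.5) in the top picture.

```bash
cat > block.py <<'E'
from h import *
def block(n,im,c=None,roi=None):
    h=cv2.cvtColor(im,cv2.COLOR_RGB2HSV)
    m=cv2.inRange(h,(12,70,110),(24,190,255))
    if roi: z=np.zeros_like(m);x0,y0,x1,y1=roi;z[y0:y1,x0:x1]=m[y0:y1,x0:x1];m=z
    m=cv2.morphologyEx(m,cv2.MORPH_OPEN,np.ones((2,2)))
    cs=cv2.findContours(m,cv2.RETR_EXTERNAL,2)[0];k=max(cs,key=cv2.contourArea)
    hull=cv2.convexHull(k)[:,0].astype(float)
    P=plane(n,hull,.0285,c)[:,:2]
    r=cv2.minAreaRect((P*1000).astype(np.float32));b=cv2.boxPoints(r)
    e=[b[1]-b[0],b[2]-b[1]];L=max(e,key=np.linalg.norm)
    return r, np.degrees(np.arctan2(L[1],L[0])), hull
E
python3 - <<'E'
from block import *
im=cv2.imread("pics/top0.png")[:,:,::-1].copy()
r,a,_=block("top",im,roi=(200,180,260,250));print("block",r,a)
hp=plane("top",[[368.2,202.2],[384.5,222.5]],.1)
d=hp[0]-hp[1];print("holes",hp,np.linalg.norm(d),np.degrees(np.arctan2(d[1],d[0])),hp.mean(0))
h=cv2.cvtColor(im,cv2.COLOR_RGB2GRAY)
m=np.zeros_like(h);m[180:250,340:410]=(h>135)[180:250,340:410]*255
k=max(cv2.findContours(m,0,2)[0],key=cv2.contourArea);k=cv2.convexHull(k)
P=plane("top",k[:,0]+0.0,.1)[:,:2]*1000;print("ring",cv2.fitEllipse(P.astype(np.float32)))
V=env.get_calibration("wrist")["view"];s=env.state()
from scipy.spatial.transform import Rotation as R
q=s["orientation"];Rt=R.from_quat([*q[1:],q[0]]).as_matrix();print("Rt",np.round(Rt,3).tolist())
o=-V[:3,:3].T@V[:3,3];print("cam in tool",Rt.T@(o-s["ee_pos"]), "cam axis in tool",Rt.T@(-V[2,:3]))
E
```

```text
block ((543.8585815429688, 163.00830078125), (53.935489654541016, 117.88838958740234), 79.66279602050781) -10.337205
holes [[ 0.57068568 -0.19941253  0.1       ]
 [ 0.51882711 -0.23933401  0.1       ]] 0.06544490766714647 37.5895978823948 [ 0.54475639 -0.21937327  0.1       ]
ring ((545.3229370117188, -218.0345001220703), (75.64982604980469, 76.11154174804688), 27.050661087036133)
Rt [[-0.954, 0.301, -0.001], [0.301, 0.954, -0.001], [0.0, -0.001, -1.0]]
cam in tool [ 0.07262936 -0.00139719  0.01949051] cam axis in tool [-2.63119824e-01  1.71328846e-04  9.64763147e-01]
```

Call:
servo_tool([
  [-32,-19,0,7],
  [-64,-38,0,14],
  [-96,-57,0,21],
  [-128,-76,0,28],
  [-160,-95,0,35],
], fingers=60)

```text
t: 0.57
ee_pos: [0.3052, 0.432, 0.4044]
orientation: [-0.0, 0.445, 0.896, -0.0]
wrist_force: [0.8, 0.4, -0.9]
finger_gap: 0.689
gripper_force: 0.0
```

Call:
servo_tool([
  [-36,2.5,0,7],
  [-72,5,0,14],
  [-108,7.5,0,21],
  [-144,10,0,28],
  [-180,12.5,0,35],
])

```text
t: 0.98
ee_pos: [0.4248, 0.2966, 0.4046]
orientation: [-0.0, 0.694, 0.72, -0.0]
wrist_force: [1.0, 0.6, -0.1]
finger_gap: 0.643
gripper_force: 0.0
```

Call:
servo_tool([
  [-28,23,0,7],
  [-56,46,0,14],
  [-84,69,0,21],
  [-112,92,0,28],
  [-140,114,0,35],
])

```text
t: 1.4
ee_pos: [0.5449, 0.1616, 0.4045]
orientation: [-0.0, 0.878, 0.478, -0.0]
wrist_force: [-0.2, 0.6, 0.1]
finger_gap: 0.642
gripper_force: 0.0
```

Call:
servo_tool([
  [0,0,0,7],
  [0,0,0,14],
  [0,0,0,21],
  [0,0,0,28],
  [0,0,0,35],
])

```text
t: 1.82
ee_pos: [0.544, 0.163, 0.4043]
orientation: [-0.0, 0.981, 0.192, -0.0]
wrist_force: [0.2, -0.4, 1.1]
finger_gap: 0.648
gripper_force: 0.0
```

Call:
servo_tool([
  [0,0,0,7],
  [0,0,0,14],
  [0,0,0,21],
  [0,0,0,28],
  [0,0,0,32.8],
])

```text
t: 2.23
ee_pos: [0.5439, 0.1632, 0.4043]
orientation: [0.0, 0.996, -0.093, -0.0]
wrist_force: [0.0, 1.0, 1.1]
finger_gap: 0.646
gripper_force: 0.0
```

Run:
```python
from block import *
c=env.get_calibration("wrist");im=env.camera("wrist");s=env.state()
cv2.imwrite("pics/w1.png",im[:,:,::-1])
q=s["orientation"];print(np.round(s["ee_pos"],4),np.round(q,4),"toolx deg",np.degrees(2*np.arctan2(q[2],q[1])))
r,a,_=block("wrist",im,c);print(r,a)
print(proj("wrist",[[.544,.163,.0285]],c))
```

```text
[0.5439 0.1632 0.4043] [ 1.000e-04  9.954e-01 -9.530e-02 -4.000e-04] toolx deg -10.94107828945728
((256.3810729980469, 83.74922180175781), (570.8118286132812, 46.62201690673828), 79.14461517333984) 79.144615
[[316.06534274 174.50337995]]
```

View pics/w1.png

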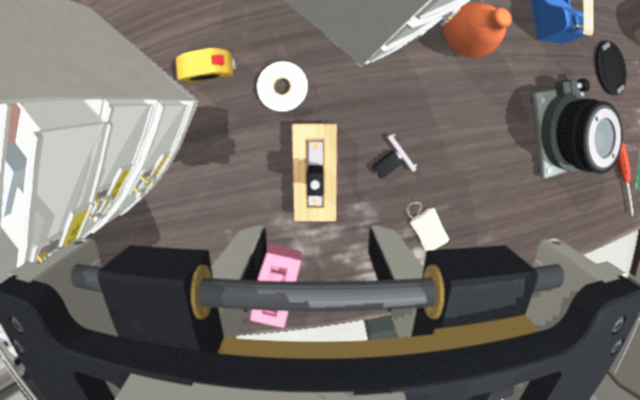

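The wrist view shows the block at (292–337, 123–222), square to the gripper, with the handle top at (315,184).

Run:
```python
from block import *
c=env.get_calibration("wrist");im=cv2.imread("pics/w1.png")[:,:,::-1].copy();s=env.state()
r,a,hull=block("wrist",im,c,roi=(280,110,350,235));print("block",r,a)
g=cv2.cvtColor(im,cv2.COLOR_RGB2GRAY);m=np.zeros_like(g);m[135:205,300:330]=(g<60)[135:205,300:330]*255
k=max(cv2.findContours(m,0,2)[0],key=cv2.contourArea);x,y,w,h=cv2.boundingRect(k);print("handle px",x,y,w,h)
# top edge: handle top's rear end is lowest row
print("handle top rect ends",plane("wrist",[[x+w/2-.5,y+h-.5]],.082,c), "base front", plane("wrist",[[x+w/2-.5,y-.5]],.03,c))
# bar steel: light low-sat
hs=cv2.cvtColor(im,cv2.COLOR_RGB2HSV);m[:]=0;m[130:215,300:332]=((hs[...,1]<50)&(hs[...,2]>110))[130:215,300:332]*255
ys,xs=np.nonzero(m);print("bar px",xs.min(),xs.max(),ys.min(),ys.max())
print(plane("wrist",[[(xs.min()+xs.max())/2,ys.min()-.5],[(xs.min()+xs.max())/2,ys.max()+.5]],.03,c))
```

```text
block ((544.1358032226562, 163.79891967773438), (53.04007339477539, 118.91992950439453), 79.50079345703125) -10.49921
handle px 307 166 15 29
handle top rect ends [[0.53481275 0.16673244 0.082     ]] base front [[0.55525239 0.16322999 0.03      ]]
bar px 308 322 141 205
[[0.58365074 0.15650321 0.03      ]
 [0.50736169 0.17141868 0.03      ]]
```

Call:
servo_tool([
  [1,-1,38,0.4],
  [1,-1,76,0.4],
  [1,-1,114,0.4],
  [1,-1,150,0.4],
  [1,-1,175,0.4],
])

```text
t: 2.7
ee_pos: [0.5435, 0.1637, 0.2256]
orientation: [0.001, 0.996, -0.092, -0.002]
wrist_force: [0.0, -0.0, -0.1]
finger_gap: 0.644
gripper_force: 0.0
```

Call:
servo_tool([
  [0,0,0,0],
  [0,0,0,0],
  [0,0,0,0],
  [0,0,0,0],
  [0,0,0,0],
], fingers=5, squeeze=30)

```text
t: 3.12
ee_pos: [0.5464, 0.1643, 0.2325]
orientation: [-0.001, 0.996, -0.093, 0.002]
wrist_force: [-0.6, 1.2, 0.4]
finger_gap: 0.337
gripper_force: 0.0
```

Call:
servo_tool([
  [0,0,0,0],
  [0,0,0,0],
  [0,0,0,0],
  [0,0,0,0],
  [0,0,0,0],
])

```text
t: 3.53
ee_pos: [0.5457, 0.1642, 0.2311]
orientation: [-0.0, 0.996, -0.093, 0.001]
wrist_force: [-0.6, -0.6, 6.3]
finger_gap: 0.187
gripper_force: 30.0
```

Call:
servo_tool([
  [0,0,-10,0],
  [0,0,-30,0],
  [0,0,-65,0],
  [0,0,-100,0],
  [0,0,-130,0],
], squeeze=40)

```text
t: 3.95
ee_pos: [0.5448, 0.164, 0.3621]
orientation: [-0.0, 0.996, -0.093, 0.0]
wrist_force: [1.1, -0.2, -1.2]
finger_gap: 0.187
gripper_force: 40.0
```

Run:
```python
from h import *
s=env.state();q=s["orientation"]
th=np.degrees(2*np.arctan2(q[2],q[1]));print(s["t"],np.round(s["ee_pos"],4),th,s["finger_gap"],s["wrist_force"],s["joints"])
t=np.radians(th);X=np.array([np.cos(t),np.sin(t)]);Y=np.array([np.sin(t),-np.cos(t)])
d=(np.array([.545,-.2185])-s["ee_pos"][:2])*1000;print("tool shift",d@X,d@Y)
c=env.get_calibration("wrist");im=env.camera("wrist");cv2.imwrite("pics/w2.png",im[:,:,::-1])
```

```text
3.95 [0.5448 0.164  0.3621] -10.715058397221915 0.18703456167826654 [ 1.12575922 -0.21671301 -1.17797305] [2.02256855e-01 7.02593831e-02 1.63052256e+00 2.23871925e-05
 1.44067250e+00 1.96006333e+00]
tool shift 71.26569493569144 375.79886858770993
```

Call:
servo_tool([
  [0,38,0,0],
  [0,76,0,0],
  [0,114,0,0],
  [0,152,0,0],
  [0,190,0,0],
])

```text
t: 4.42
ee_pos: [0.5089, -0.024, 0.3599]
orientation: [0.0, 0.996, -0.093, -0.0]
wrist_force: [0.9, -0.2, -1.0]
finger_gap: 0.197
gripper_force: 40.0
```

Call:
servo_tool([
  [0,38,0,0],
  [0,76,0,0],
  [0,114,0,0],
  [0,152,0,-7],
  [0,190,0,-14],
])

```text
t: 4.83
ee_pos: [0.4743, -0.2074, 0.36]
orientation: [-0.0, 1.0, 0.023, 0.0]
wrist_force: [0.2, -0.4, -1.3]
finger_gap: 0.193
gripper_force: 40.0
```

Call:
servo_tool([
  [9,38,0,-7],
  [18,76,0,-14],
  [18,76,0,-21],
  [18,76,0,-28],
  [18,76,0,-34.3],
])

```text
t: 5.25
ee_pos: [0.4961, -0.282, 0.3592]
orientation: [-0.001, 0.948, 0.317, -0.0]
wrist_force: [0.8, 0.0, -1.6]
finger_gap: 0.192
gripper_force: 40.0
```

Call:
servo_tool([
  [0,0,0,0],
  [0,0,0,0],
  [0,0,0,0],
  [0,0,0,0],
])

```text
t: 5.58
ee_pos: [0.4964, -0.2808, 0.3599]
orientation: [0.0, 0.95, 0.314, 0.0]
wrist_force: [0.8, 0.0, -1.3]
finger_gap: 0.19
gripper_force: 40.0
```

Run:
```python
from h import *
s=env.state();q=s["orientation"]
th=np.degrees(2*np.arctan2(q[2],q[1]));print(s["t"],np.round(s["ee_pos"],4),th,s["finger_gap"],s["wrist_force"],s["joints"])
c=env.get_calibration("wrist");im=env.camera("wrist");cv2.imwrite("pics/w3.png",im[:,:,::-1])
import pickle;pickle.dump((c,s),open("w3.pkl","wb"));print(proj("wrist",[[.545,-.2185,.1]],c))
```

```text
5.5833 [ 0.4964 -0.2808  0.3599] 36.55490948618519 0.19007777358639985 [ 0.82280351  0.03690927 -1.27257937] [-6.04729358e-01  7.53130992e-02  1.62935095e+00 -2.03768930e-05
  1.43681241e+00  3.28066162e-01]
[[288.26330317 107.09522076]]
```

View pics/w3.png

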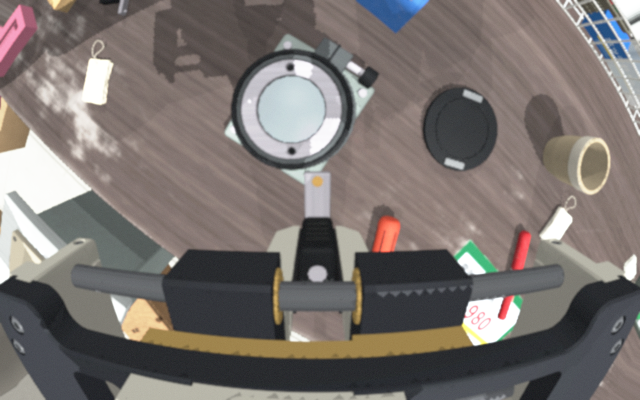

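The ring holes are clear at (291,67) and (291,150), and the held bar's end is at (317,172).

Run:
```python
from h import *
import pickle;c,s=pickle.load(open("w3.pkl","rb"))
im=cv2.imread("pics/w3.png");g=cv2.cvtColor(im,cv2.COLOR_BGR2GRAY).astype(float)
def cen(x0,y0,x1,y1):
    w=np.clip(np.median(g[y0:y1,x0:x1])-30-g[y0:y1,x0:x1],0,None);yy,xx=np.mgrid[y0:y1,x0:x1];return [(xx*w).sum()/w.sum(),(yy*w).sum()/w.sum()],w.sum()
a,wa=cen(285,61,298,74);b,wb=cen(285,144,298,157);print(a,wa,b,wb)
H=plane("wrist",[a,b],.1,c)[:,:2]*1000;d=H[0]-H[1]
print("holes",H,np.linalg.norm(d),"ang",np.degrees(np.arctan2(d[1],d[0])),"mid",H.mean(0))
# bar edges per row
hs=cv2.cvtColor(im,cv2.COLOR_BGR2HSV)
m=((hs[...,1]<40)&(g>115)).astype(np.uint8)*255;z=np.zeros_like(m);z[165:216,298:336]=m[165:216,298:336]
k=max(cv2.findContours(z,0,2)[0],key=cv2.contourArea);print("bar bbox",cv2.boundingRect(k))
row=[(y,*[f(np.nonzero(z[y])[0]) for f in(min,max)]) for y in range(178,214,7)];print(row)
mid=[((l+r)/2,y) for y,l,r in row];zt=s["ee_pos"][2]-.200
P=plane("wrist",mid,zt,c)[:,:2]*1000
e=plane("wrist",[[mid[0][0],cv2.boundingRect(k)[1]-.5]],zt,c)[0,:2]*1000
q=s["orientation"];t=2*np.arctan2(q[2],q[1]);X=np.array([np.cos(t),np.sin(t)]);Y=np.array([np.sin(t),-np.cos(t)])
rel=P-s["ee_pos"][:2]*1000;print("bar mid in tool",np.round(np.c_[rel@X,rel@Y],2),"end",(e-s["ee_pos"][:2]*1000)@np.c_[X,Y])
wd=plane("wrist",[[row[2][1]-.5,row[2][0]],[row[2][2]+.5,row[2][0]]],zt,c);print("width",np.linalg.norm(wd[0]-wd[1]))
dd=H.mean(0)-s["ee_pos"][:2]*1000;print("lens in tool",dd@X,dd@Y,"toolx",np.degrees(t))
# pin rivet (orange)
o=((hs[...,0]<25)&(hs[...,1]>80)&(hs[...,2]>120)).astype(float);yy,xx=np.mgrid[0:400,0:640];o=o*(yy>165)*(yy<200)*(xx>300)*(xx<335)
pr=[(xx*o).sum()/o.sum(),(yy*o).sum()/o.sum()];e=plane("wrist",[pr],zt,c)[0,:2]*1000-s["ee_pos"][:2]*1000;print("rivet",pr,e@X,e@Y)
```

```text
[np.float64(289.74706227967096), np.float64(66.8457696827262)] 3404.0 [np.float64(291.3083687083081), np.float64(150.58368708308066)] 3298.0
holes [[ 571.09990493 -200.7162247 ]
 [ 518.85037446 -240.35236137]] 65.58229002939323 ang 37.183705450030935 mid [ 544.9751397  -220.53429303]
bar bbox (298, 165, 38, 51)
[(178, np.int64(298), np.int64(335)), (185, np.int64(298), np.int64(335)), (192, np.int64(300), np.int64(335)), (199, np.int64(298), np.int64(334)), (206, np.int64(300), np.int64(334)), (213, np.int64(298), np.int64(335))]
bar mid in tool [[33.03  0.64]
 [28.74  0.64]
 [24.4   1.24]
 [20.01  0.33]
 [15.57  0.93]
 [11.06  0.62]] end [41.18771138  0.65203892]
width 0.02171771703626104
lens in tool 74.93443509947872 -19.496062057453234 toolx 36.55490948618519
rivet [np.float64(317.0), np.float64(181.1153846153846)] 31.123311954675064 0.9401508464817581
```

Call:
servo_tool([
  [25,-7,0,-0.8],
  [50,-14,0,-0.8],
  [75.5,-20,0,-0.8],
  [75.5,-20,18,-0.8],
  [75.5,-20,36,-0.8],
])

```text
t: 6.05
ee_pos: [0.5464, -0.2187, 0.3251]
orientation: [0.001, 0.947, 0.322, 0.001]
wrist_force: [-0.2, -0.3, -1.3]
finger_gap: 0.189
gripper_force: 40.0
```

Call:
servo_tool([
  [0,0,4,0],
  [0,0,4,0],
  [0,0,4,0],
  [0,0,4,0],
])

```text
t: 6.38
ee_pos: [0.5452, -0.2204, 0.3211]
orientation: [0.001, 0.947, 0.321, 0.001]
wrist_force: [0.0, -0.1, -0.6]
finger_gap: 0.189
gripper_force: 40.0
```

Run:
```python
from h import *
s=env.state();q=s["orientation"]
th=np.degrees(2*np.arctan2(q[2],q[1]));print(s["t"],np.round(s["ee_pos"],4),th,s["finger_gap"],s["wrist_force"])
c=env.get_calibration("wrist");im=env.camera("wrist");cv2.imwrite("pics/w4.png",im[:,:,::-1])
sd=env.camera("side");tp=env.camera("top");cv2.imwrite("pics/s4.png",sd[:,:,::-1]);cv2.imwrite("pics/t4.png",tp[:,:,::-1])
import pickle;pickle.dump((c,s),open("w4.pkl","wb"))
u,v=proj("wrist",[[.545,-.22,.1]],c)[0].astype(int);print(u,v)
us,vs=proj("side",[[.545,-.22,.105]])[0].astype(int);print(us,vs)
a=cv2.resize(im[max(v-75,0):v+75,u-100:u+100],(800,600),interpolation=3)[:,100:700]
a=cv2.resize(im[max(v-75,0):max(v-75,0)+150,u-50:u+50],(400,600),interpolation=3)
b=cv2.resize(sd[vs-50:vs+40,us-30:us+30],(400,600),interpolation=3)
cv2.imwrite("pics/c4.png",np.hstack([a,b])[:,:,::-1])
```

```text
6.3833 [ 0.5452 -0.2204  0.3211] 37.440898188578025 0.1886276839474498 [ 0.03415054 -0.0883376  -0.57595708]
314 218
345 225
```

View pics/c4.png

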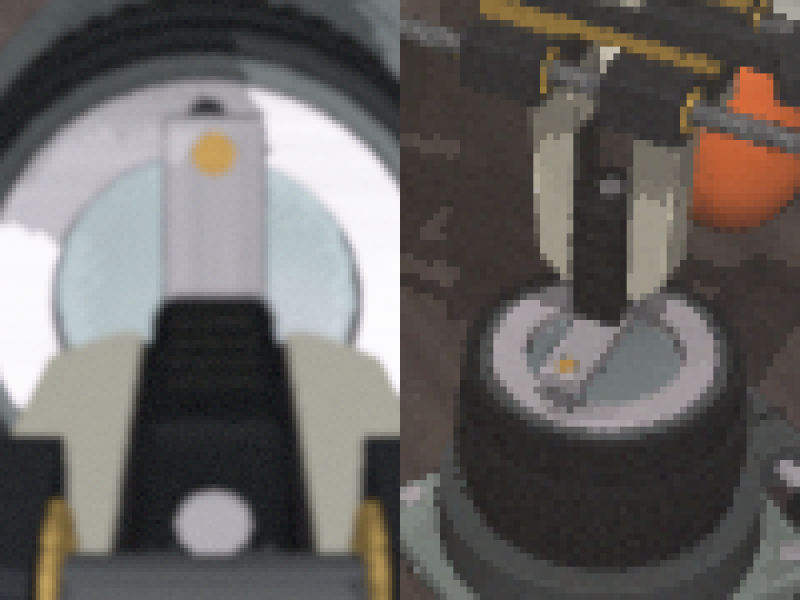

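The left crop shows the far hole's edge just past the bar's end at wrist pixel (315.8,167), with the rivet at (317.2,181). The side view shows the bar hovering over the ring in line with the holes.

Run:
```python
from h import *
import pickle;c,s=pickle.load(open("w4.pkl","rb"))
q=s["orientation"];t=2*np.arctan2(q[2],q[1]);M=np.c_[[np.cos(t),np.sin(t)],[np.sin(t),-np.cos(t)]]
E=s["ee_pos"];z=E[2]-.2
f=lambda uv,z:np.round(((plane("wrist",[uv],z,c)[0,:2]-E[:2])*1000)@M,2)
o=np.array([264,143]);P=lambda x,y:[o[0]+x/4-.375,o[1]+y/4-.375]
print("rivet",f(P(213,153),z),"bar end",f(P(213,113),z),"edges",f(P(161,160),z),f(P(267,160),z),"hole far edge",f(P(207,95),.1),"hole sides",f(P(189,105),.1),f(P(224,105),.1))
print("crown/handle top",f(P(214,522),z+.052))
sm=cv2.imread("pics/w4.png");g=cv2.cvtColor(sm,6)
print(g[164:174,308:326])
# top view handle/ring check
```

```text
rivet [31.41  1.13] bar end [37.49  1.14] edges [30.35 -6.65] [30.34  9.21] hole far edge [36.5   0.16] hole sides [34.83 -2.81] [34.82  2.97]
crown/handle top [-1.44  1.18]
[[150 153 157 157 160 155 156 157 158 159 157 158 153 153 150 146 139 141]
 [162 163 167 168 168 162 161 165 166 165 167 166 166 165 167 164 161 171]
 [165 163 162 164 163 154 148 152 157 160 161 167 168 167 166 166 168 178]
 [165 164 164 160 152 136 124 120 127 137 149 159 164 168 166 166 167 174]
 [170 167 166 154 132 109  89  83  86  99 119 140 159 166 169 167 167 170]
 [169 166 157 133 107  79  57  54  54  64  83 117 146 163 169 168 169 170]
 [164 160 147 123  91  74  65  64  63  66  75 100 135 152 160 164 164 163]
 [151 149 139 122 106 102  99  98 101  97  99 106 127 140 149 152 151 152]
 [154 152 147 143 139 138 139 137 139 135 137 137 142 147 146 149 147 147]
 [170 169 167 169 167 168 169 166 164 165 165 163 163 164 166 164 164 160]]
```

Call:
servo_tool([
  [1.5,-1.1,1,0],
  [1.5,-1.1,3,0],
  [1.5,-1.1,5,0],
  [1.5,-1.1,5,0],
])

```text
t: 6.87
ee_pos: [0.5453, -0.218, 0.3141]
orientation: [-0.0, 0.947, 0.321, -0.0]
wrist_force: [0.3, -0.4, -1.6]
finger_gap: 0.19
gripper_force: 40.0
```

Call:
servo_tool([
  [0,0,1,0],
  [0,0,2,0],
  [0,0,3,0],
  [0,0,3,0],
  [0,0,3,0],
])

```text
t: 7.28
ee_pos: [0.5455, -0.2181, 0.3116]
orientation: [-0.0, 0.947, 0.321, -0.0]
wrist_force: [-0.4, 0.2, -1.6]
finger_gap: 0.189
gripper_force: 40.0
```

Call:
servo_tool([
  [0,0,0.7,0],
  [0,0,1.4,0],
  [0,0,2,0],
  [0,0,2,0],
])

```text
t: 7.62
ee_pos: [0.5455, -0.2181, 0.3095]
orientation: [-0.0, 0.947, 0.321, -0.0]
wrist_force: [-0.4, -0.6, -1.1]
finger_gap: 0.192
gripper_force: 40.0
```

Call:
servo_tool([
  [0,0,0.5,0],
  [0,0,1,0],
  [0,0,1.5,0],
  [0,0,1.5,0],
])

```text
t: 7.95
ee_pos: [0.5456, -0.2182, 0.309]
orientation: [0.0, 0.947, 0.321, 0.0]
wrist_force: [-2.6, 1.7, 4.6]
finger_gap: 0.193
gripper_force: 40.0
```

Run:
```python
from h import *
s=env.state();print(s["t"],s["ee_pos"],s["wrist_force"],s["wrist_torque"])
c=env.get_calibration("wrist");im=env.camera("wrist");sd=env.camera("side")
cv2.imwrite("pics/w5.png",im[:,:,::-1]);cv2.imwrite("pics/s5.png",sd[:,:,::-1])
a=cv2.resize(im[140:290,264:364],(400,600),interpolation=3)
b=cv2.resize(sd[175:265,315:375],(400,600),interpolation=3)
cv2.imwrite("pics/c5.png",np.hstack([a,b])[:,:,::-1])
```

```text
7.95 [ 0.54555278 -0.21815637  0.30901253] [-2.6150054   1.72972906  4.60529159] [0.19924042 0.69384397 0.01650607]
```

View pics/c5.png

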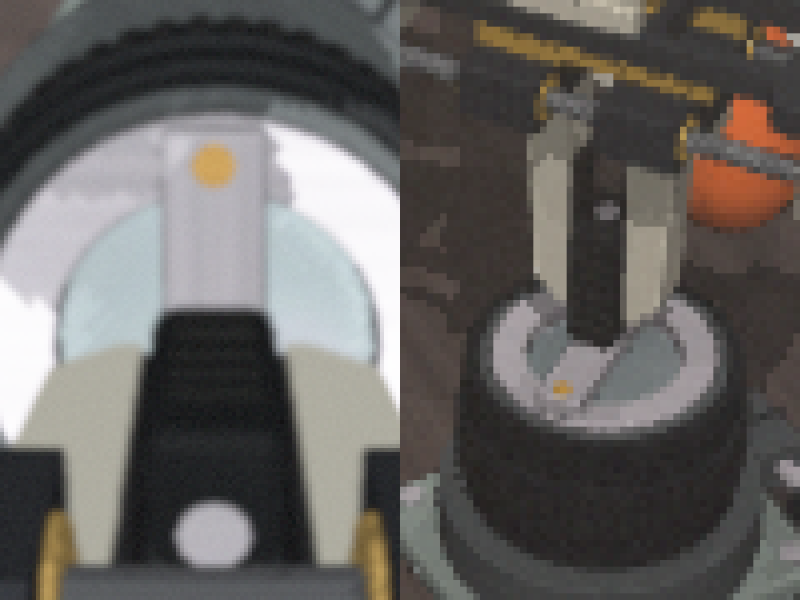

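The spanner appears seated: the bar lies flat on the ring and both holes are covered. I'll check with a small press.

Call:
servo_tool([
  [0,-0.5,0.5,0],
  [0,-0.5,0.5,0],
  [0,-0.5,0.5,0],
])

```text
t: 8.3
ee_pos: [0.5454, -0.218, 0.309]
orientation: [0.001, 0.947, 0.321, 0.0]
wrist_force: [-2.3, 0.3, 7.3]
finger_gap: 0.192
gripper_force: 40.0
```

Call:
servo_tool([
  [0,0,0,1],
  [0,0,0,2],
  [0,0,0,3],
  [0,0,0,4],
  [0,0,0,4],
])

```text
t: 8.72
ee_pos: [0.5457, -0.2181, 0.309]
orientation: [0.001, 0.958, 0.288, 0.001]
wrist_force: [-0.5, -0.8, 5.1]
finger_gap: 0.19
gripper_force: 40.0
```

```bash
cat > st.py <<'E'
from h import *
s=env.state();q=s["orientation"]
print(s["t"],np.round(s["ee_pos"],4),"th",np.degrees(2*np.arctan2(q[2],q[1])),s["finger_gap"],np.round(s["wrist_force"],2),np.round(s["wrist_torque"],3),np.round(s["joints"],3))
E
python3 st.py
```

```text
8.7167 [ 0.5457 -0.2181  0.309 ] th 33.427235699679194 0.1899360803475911 [-0.51 -0.77  5.1 ] [-0.172  0.182  0.208] [-0.467  0.16   1.633 -0.     1.346  0.52 ]
```

Call:
servo_tool([
  [0,0,0,2],
  [0,0,0,4],
  [0,0,0,6],
  [0,0,0,8],
  [0,0,0,10],
])

```text
t: 9.13
ee_pos: [0.5458, -0.2182, 0.309]
orientation: [0.001, 0.979, 0.203, 0.001]
wrist_force: [-0.4, -1.5, 5.2]
finger_gap: 0.188
gripper_force: 40.1
```

```bash
python3 st.py
```

```text
9.1333 [ 0.5458 -0.2182  0.309 ] th 23.403456969861182 0.18805290456567114 [-0.4  -1.55  5.15] [-0.399  0.109  0.416] [-4.670e-01  1.600e-01  1.633e+00 -1.000e-03  1.345e+00  6.950e-01]
```

Call:
servo_tool([
  [0,0,0,2],
  [0,0,0,4],
  [0,0,0,6],
  [0,0,0,8],
  [0,0,0,10],
])

```text
t: 9.55
ee_pos: [0.5458, -0.2184, 0.309]
orientation: [0.001, 0.993, 0.117, 0.001]
wrist_force: [0.7, -2.2, 4.8]
finger_gap: 0.19
gripper_force: 40.1
```

Call:
servo_tool([
  [0,0,0,1.5],
  [0,0,0,3],
  [0,0,0,4.5],
  [0,0,0,6],
  [0,0,0,7],
])

```text
t: 9.97
ee_pos: [0.5458, -0.2185, 0.309]
orientation: [0.001, 0.998, 0.056, 0.001]
wrist_force: [1.6, -5.0, 4.3]
finger_gap: 0.193
gripper_force: 40.0
```

```bash
python3 st.py
```

```text
9.9667 [ 0.5458 -0.2185  0.309 ] th 6.408062734522597 0.19336884322985215 [ 1.64 -4.98  4.3 ] [-0.798 -0.078  0.335] [-4.680e-01  1.600e-01  1.633e+00 -1.000e-03  1.345e+00  9.920e-01]
```

Call:
servo_tool([
  [0.2,0.5,0,1],
  [0.2,0.5,0,2],
  [0.2,0.5,0,3],
  [0.2,0.5,0,4],
  [0.2,0.5,0,5],
])

```text
t: 10.38
ee_pos: [0.546, -0.2188, 0.309]
orientation: [0.001, 1.0, 0.013, 0.001]
wrist_force: [0.9, -3.1, 6.7]
finger_gap: 0.191
gripper_force: 40.0
```

```bash
python3 st.py
```

```text
10.3833 [ 0.546  -0.2188  0.309 ] th 1.436535534599702 0.19087854139227783 [ 0.93 -3.06  6.7 ] [-0.633  0.09   0.37 ] [-4.680e-01  1.610e-01  1.632e+00 -1.000e-03  1.346e+00  1.078e+00]
```

Call:
servo_tool([
  [0,0.2,0,0.8],
  [0,0.2,0,1.6],
  [0,0.2,0,2.4],
  [0,0.2,0,3.2],
])

```text
t: 10.72
ee_pos: [0.546, -0.2189, 0.309]
orientation: [0.001, 1.0, -0.015, 0.001]
wrist_force: [1.3, -3.2, 7.2]
finger_gap: 0.194
gripper_force: 40.0
```

```bash
python3 st.py
```

```text
10.7167 [ 0.546  -0.2189  0.309 ] th -1.7520707469610781 0.19432434932640807 [ 1.26 -3.21  7.22] [-0.523  0.04   0.335] [-0.468  0.161  1.632 -0.     1.346  1.133]
```

Call:
servo_tool([
  [0,0.2,0,0.8],
  [0,0.2,0,1.6],
  [0,0.2,0,2.4],
  [0,0.2,0,3.2],
])

```text
t: 11.05
ee_pos: [0.5459, -0.219, 0.309]
orientation: [0.001, 0.999, -0.043, 0.001]
wrist_force: [-0.7, -1.4, 7.6]
finger_gap: 0.19
gripper_force: 40.0
```

```bash
python3 st.py
```

```text
11.05 [ 0.5459 -0.219   0.309 ] th -4.950687747556912 0.1904227823025087 [-0.68 -1.36  7.62] [-0.464  0.127  0.362] [-0.469  0.161  1.632 -0.     1.346  1.189]
```

Call:
servo_tool([
  [0,0.1,0,0.7],
  [0,0.1,0,1.4],
  [0,0.1,0,2.1],
])

```text
t: 11.3
ee_pos: [0.546, -0.2191, 0.309]
orientation: [0.001, 0.998, -0.061, 0.001]
wrist_force: [1.2, -2.5, 6.0]
finger_gap: 0.189
gripper_force: 40.0
```

```bash
python3 st.py
```

```text
11.3 [ 0.546  -0.2191  0.309 ] th -7.046162990229784 0.18928009616865066 [ 1.2  -2.51  5.96] [-0.452  0.064  0.321] [-0.469  0.161  1.632 -0.     1.346  1.225]
```

Call:
servo_tool([
  [0,0.1,0,0.7],
  [0,0.1,0,1.4],
  [0,0.1,0,2.1],
])

```text
t: 11.55
ee_pos: [0.5459, -0.2192, 0.309]
orientation: [0.001, 0.997, -0.08, 0.001]
wrist_force: [0.0, -2.0, 7.3]
finger_gap: 0.19
gripper_force: 40.0
```

```bash
python3 st.py
```

```text
11.55 [ 0.5459 -0.2192  0.309 ] th -9.145659637858026 0.18995813373411213 [ 0.05 -1.97  7.27] [-0.37   0.058  0.283] [-0.469  0.162  1.631 -0.     1.346  1.262]
```

Call:
servo_tool([
  [0,0.1,0,0.7],
  [0,0.1,0,1.4],
  [0,0.1,0,2.1],
])

```text
t: 11.8
ee_pos: [0.5459, -0.2192, 0.309]
orientation: [0.001, 0.995, -0.098, 0.001]
wrist_force: [-0.4, -2.1, 7.2]
finger_gap: 0.191
gripper_force: 40.0
```

```bash
python3 st.py
```

```text
11.8 [ 0.5459 -0.2192  0.309 ] th -11.245746683504331 0.19058780580915985 [-0.43 -2.09  7.15] [-0.332  0.08   0.297] [-0.469  0.162  1.631 -0.     1.346  1.298]
```

Call:
servo_tool([
  [0,0.1,0,0.7],
  [0,0.1,0,1.4],
  [0,0.1,0,2.1],
])

```text
t: 12.05
ee_pos: [0.5459, -0.2193, 0.309]
orientation: [0.001, 0.993, -0.116, 0.001]
wrist_force: [0.3, -2.1, 8.3]
finger_gap: 0.198
gripper_force: 40.5
```

```bash
python3 st.py
```

```text
12.05 [ 0.5459 -0.2193  0.309 ] th -13.315335212183003 0.1976158541042321 [ 0.32 -2.12  8.27] [-0.32   0.067  0.809] [-0.469  0.162  1.631 -0.     1.346  1.334]
```

Torque has jumped to 0.81 N m, so the ring has met the gasket. I'll hold it and confirm.

Call:
servo_tool([
  [0,0,0,0.2],
  [0,0,0,0.2],
  [0,0,0,0.2],
  [0,0,0,0.2],
])

```text
t: 12.38
ee_pos: [0.5459, -0.2192, 0.309]
orientation: [0.001, 0.993, -0.117, 0.001]
wrist_force: [1.1, -1.6, 7.2]
finger_gap: 0.192
gripper_force: 40.5
```

```bash
python3 st.py
```

```text
12.3833 [ 0.5459 -0.2192  0.309 ] th -13.466490543546183 0.19237937171763228 [ 1.11 -1.59  7.23] [-0.319  0.145  0.77 ] [-0.469  0.162  1.631 -0.     1.346  1.337]
```

Call:
servo_tool([
  [0,0,0,-0.3],
  [0,0,0,-0.6],
  [0,0,0,-0.9],
  [0,0,0,-0.9],
])

```text
t: 12.72
ee_pos: [0.5459, -0.2193, 0.309]
orientation: [0.0, 0.994, -0.11, 0.001]
wrist_force: [0.1, -1.7, 7.7]
finger_gap: 0.192
gripper_force: 40.1
```

```bash
python3 st.py
```

```text
12.7167 [ 0.5459 -0.2193  0.309 ] th -12.581557707207525 0.1922643639626944 [ 0.09 -1.71  7.69] [-0.334  0.082  0.431] [-0.469  0.162  1.631 -0.     1.346  1.321]
```

Call:
servo_tool([
  [0,0,0,-0.4],
  [0,0,0,-0.8],
  [0,0,0,-1.2],
  [0,0,0,-1.2],
])

```text
t: 13.05
ee_pos: [0.5459, -0.2193, 0.309]
orientation: [0.0, 0.995, -0.099, 0.001]
wrist_force: [0.5, -1.6, 7.2]
finger_gap: 0.19
gripper_force: 40.0
```

```bash
python3 st.py
```

```text
13.05 [ 0.5459 -0.2193  0.309 ] th -11.401113226940875 0.19000020799478673 [ 0.54 -1.55  7.19] [-0.259  0.143  0.048] [-0.469  0.162  1.631  0.     1.346  1.301]
```

Call:
servo_tool([
  [0,0,-2,0],
  [0,0,-5,0],
  [0,0,-10,0],
  [0,0,-30,0],
  [0,0,-50,0],
])

```text
t: 13.47
ee_pos: [0.5446, -0.2184, 0.3564]
orientation: [-0.001, 0.995, -0.099, -0.002]
wrist_force: [0.1, 0.3, -1.4]
finger_gap: 0.186
gripper_force: 40.0
```

Call:
servo_tool([
  [0,0,0,0],
  [0,0,0,0],
  [0,0,0,0],
])

```text
t: 13.72
ee_pos: [0.5451, -0.2187, 0.3565]
orientation: [-0.0, 0.995, -0.099, -0.001]
wrist_force: [-0.1, 0.7, -1.3]
finger_gap: 0.193
gripper_force: 40.0
```

Run:
```python
exec(open("st.py").read())
c=env.get_calibration("wrist");im=env.camera("wrist");cv2.imwrite("pics/w6.png",im[:,:,::-1])
M=lambda t:np.c_[[np.cos(t),np.sin(t)],[np.sin(t),-np.cos(t)]]
t=2*np.arctan2(q[2],q[1])
hs=cv2.cvtColor(im,cv2.COLOR_RGB2HSV)
o=((hs[...,0]<25)&(hs[...,1]>80)&(hs[...,2]>120)).astype(float);yy,xx=np.mgrid[0:400,0:640];o=o*(yy>165)*(yy<200)*(xx>300)*(xx<335)
pr=[(xx*o).sum()/o.sum(),(yy*o).sum()/o.sum()];e=plane("wrist",[pr],s["ee_pos"][2]-.2,c)[0,:2]-s["ee_pos"][:2];print("rivet",pr,o.sum(),e@M(t)*1000)
d=np.array([.5448,.1640])-s["ee_pos"][:2];print("to block, tool",d@M(t)*1000)
```

```text
13.7167 [ 0.5451 -0.2187  0.3565] th -11.410512783575914 0.19270755792822428 [-0.11  0.66 -1.26] [0.037 0.209 0.057] [-0.469  0.124  1.584  0.     1.436  1.301]
rivet [np.float64(317.1125), np.float64(181.0875)] 80.0 [31.89724861  1.22500987]
to block, tool [ -76.00503557 -375.08890733]
```

Call:
servo_tool([
  [-7.6,-37.5,0,0],
  [-15.2,-75,0,0],
  [-22.8,-112.5,0,0],
  [-30.4,-150,0,-0.3],
  [-38,-187.5,0,-0.7],
])

```text
t: 14.18
ee_pos: [0.5444, -0.026, 0.3559]
orientation: [-0.0, 0.996, -0.094, -0.001]
wrist_force: [1.1, -0.4, -0.9]
finger_gap: 0.191
gripper_force: 40.0
```

Call:
servo_tool([
  [-7.6,-37.5,0,0],
  [-15.2,-75,0,0],
  [-22.8,-112.5,0,0],
  [-30.4,-150,0,0],
  [-36,-188,0,0],
])

```text
t: 14.6
ee_pos: [0.5437, 0.1655, 0.356]
orientation: [0.0, 0.996, -0.093, -0.001]
wrist_force: [0.6, -1.1, -2.3]
finger_gap: 0.193
gripper_force: 40.0
```

Call:
servo_tool([
  [0,0,0,0],
  [0,0,0,0],
  [0,0,0,0],
  [0,0,0,0],
])

```text
t: 14.93
ee_pos: [0.5447, 0.1627, 0.3568]
orientation: [0.0, 0.996, -0.094, -0.001]
wrist_force: [-0.0, 0.0, -0.4]
finger_gap: 0.195
gripper_force: 40.0
```

Run:
```python
from block import *
exec(open("st.py").read())
t=2*np.arctan2(q[2],q[1]);M=np.c_[[np.cos(t),np.sin(t)],[np.sin(t),-np.cos(t)]]
d=np.array([.5448,.1640])-s["ee_pos"][:2];print("to pick pose, tool",d@M*1000,"down",(s["ee_pos"][2]-.2311)*1000)
c=env.get_calibration("wrist");im=env.camera("wrist");cv2.imwrite("pics/w7.png",im[:,:,::-1])
print(proj("wrist",[[.544,.1635,.0285]],c))
a=cv2.resize(im[90:290,230:400],(510,600),interpolation=3);cv2.imwrite("pics/c7.png",a[:,:,::-1])
```

```text
14.9333 [0.5447 0.1627 0.3568] th -10.767326028213684 0.1954758917417154 [-0.04  0.01 -0.45] [ 0.043  0.156 -0.054] [ 0.2    0.073  1.637 -0.     1.433  1.959]
to pick pose, tool [-0.14403487 -1.33064103] down 125.68582288673599
[[314.85089573 184.51163369]]
```

View pics/c7.png

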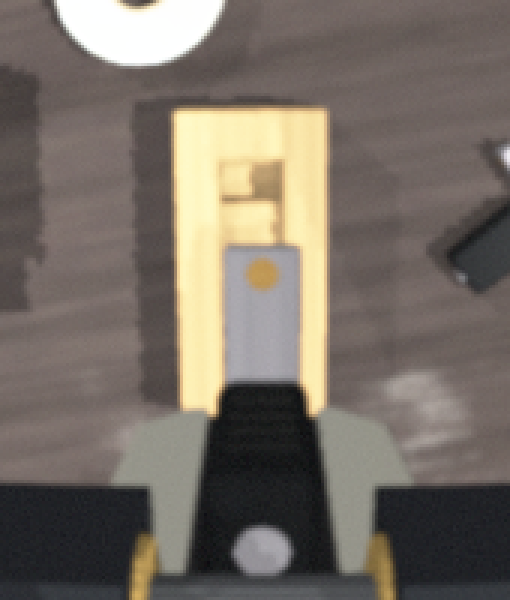

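The block's recess shows empty and in line with the held bar. I'll shift 1.3 mm and lower it.

Call:
servo_tool([
  [0,-1.3,0,0],
  [0,-1.3,30,0],
  [0,-1.3,60,0],
  [0,-1.3,85,0],
  [0,-1.3,100,0],
])

```text
t: 15.4
ee_pos: [0.544, 0.1637, 0.2544]
orientation: [0.001, 0.996, -0.094, -0.002]
wrist_force: [-0.3, 0.6, -2.9]
finger_gap: 0.193
gripper_force: 40.0
```

Call:
servo_tool([
  [0,0,0,0],
  [0,0,0,0],
  [0,0,3,0],
  [0,0,6,0],
  [0,0,9,0],
])

```text
t: 15.82
ee_pos: [0.5459, 0.165, 0.2503]
orientation: [-0.0, 0.996, -0.094, 0.001]
wrist_force: [-0.0, -0.5, -0.7]
finger_gap: 0.192
gripper_force: 40.0
```

```bash
python3 st.py
```

```text
15.8167 [0.5459 0.165  0.2503] th -10.730866577281798 0.19221471190541176 [-0.05 -0.54 -0.67] [ 0.011  0.18  -0.05 ] [0.204 0.177 1.729 0.    1.233 1.962]
```

Call:
servo_tool([
  [0,0,0,0],
  [0,0,0,0],
  [0,0,0,0],
])

```text
t: 16.07
ee_pos: [0.5452, 0.165, 0.2491]
orientation: [-0.0, 0.996, -0.093, 0.0]
wrist_force: [0.2, 0.2, -1.3]
finger_gap: 0.191
gripper_force: 40.0
```

Call:
servo_tool([
  [-0.3,1,3,0],
  [-0.3,1,6,0],
  [-0.3,1,9,0],
  [-0.3,1,12,0],
  [-0.3,1,12,0],
])

```text
t: 16.48
ee_pos: [0.5442, 0.164, 0.2357]
orientation: [0.0, 0.996, -0.093, -0.001]
wrist_force: [-0.0, 0.0, -1.5]
finger_gap: 0.195
gripper_force: 40.0
```

Call:
servo_tool([
  [0,0,1.5,0],
  [0,0,3,0],
  [0,0,4.5,0],
  [0,0,4.5,0],
])

```text
t: 16.82
ee_pos: [0.5445, 0.164, 0.2319]
orientation: [0.0, 0.996, -0.093, -0.0]
wrist_force: [0.0, -0.5, -1.4]
finger_gap: 0.19
gripper_force: 40.0
```

```bash
python3 st.py
```

```text
16.8167 [0.5445 0.164  0.2319] th -10.710783641467119 0.19014340331558424 [ 0.01 -0.51 -1.41] [-0.007  0.222 -0.03 ] [ 0.202  0.197  1.742 -0.     1.203  1.96 ]
```

Call:
servo_tool([
  [0,0,0.7,0],
  [0,0,1.3,0],
  [0,0,1.3,0],
  [0,0,1.3,0],
])

```text
t: 17.15
ee_pos: [0.5447, 0.1641, 0.2311]
orientation: [-0.0, 0.996, -0.093, 0.0]
wrist_force: [-0.5, 0.2, -0.4]
finger_gap: 0.192
gripper_force: 40.0
```

Call:
servo_tool([
  [0,0,0,0],
  [0,0,0,0],
  [0,0,0,0],
  [0,0,0,0],
  [0,0,0,0],
], fingers=55)

```text
t: 17.57
ee_pos: [0.5446, 0.1641, 0.231]
orientation: [-0.0, 0.996, -0.093, 0.0]
wrist_force: [0.2, -0.5, -0.1]
finger_gap: 0.501
gripper_force: 0.0
```

Call:
servo_tool([
  [0,0,0,0],
  [0,0,-5,0],
  [0,0,-35,0],
  [0,0,-70,0],
  [0,0,-105,0],
])

```text
t: 17.98
ee_pos: [0.544, 0.1639, 0.3366]
orientation: [0.0, 0.996, -0.093, -0.001]
wrist_force: [1.5, 0.4, 0.1]
finger_gap: 0.594
gripper_force: 0.0
```

Call:
servo_tool([
  [0,0,-35,0],
  [0,0,-70,0],
  [0,0,-70,0],
  [0,0,-70,0],
  [0,0,-70,0],
])

```text
t: 18.4
ee_pos: [0.5445, 0.164, 0.406]
orientation: [-0.0, 0.996, -0.093, 0.0]
wrist_force: [-0.1, 0.2, -0.4]
finger_gap: 0.593
gripper_force: 0.0
```

Run:
```python
from block import *
exec(open("st.py").read())
tp=env.camera("top");im=env.camera("wrist");cv2.imwrite("pics/w8.png",im[:,:,::-1]);cv2.imwrite("pics/t8.png",tp[:,:,::-1])
a=cv2.resize(im[110:240,270:360],(400,578),interpolation=3)
b=cv2.resize(tp[180:250,340:410],(400,578),interpolation=3)
cv2.imwrite("pics/c8.png",np.hstack([a,b])[:,:,::-1])
```

```text
18.4 [0.5445 0.164  0.406 ] th -10.714269802155242 0.5934740632182204 [-0.07  0.2  -0.38] [-0.02   0.177 -0.014] [ 0.202  0.045  1.576 -0.     1.52   1.96 ]
```

View pics/c8.png

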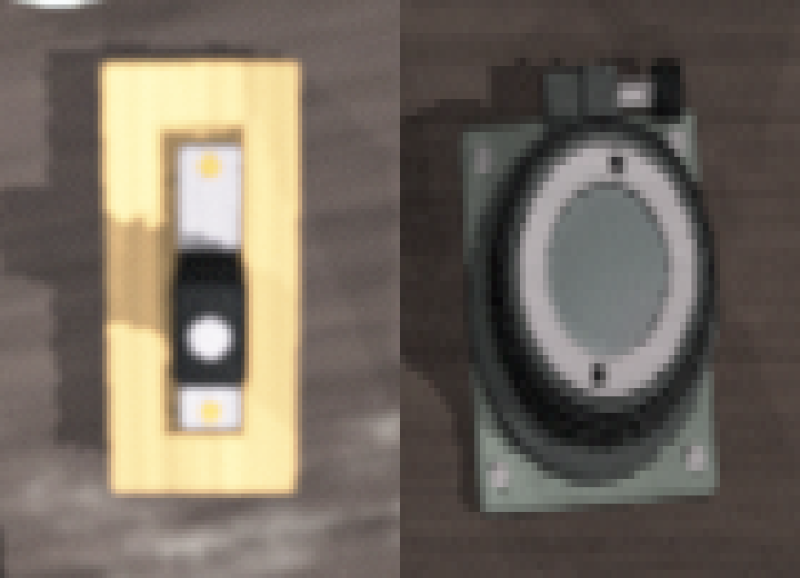

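The spanner stands in the recess of the wood block, with its rivets at crop (208,165) and (210,410). The ring's holes have turned to the snug angle.

```bash
python3 -c "
from cell import env
print(env.job_done())"
```

```text
the job is handed in; nothing more can be done
None
```

I tightened the ring clockwise until it met the gasket (about 0.8 N m at the wrist), stood the spanner back in its block's recess and handed the job in at about 18.5 s; no verdict was returned.

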